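Unlatch the pill dish and hold it out towards the cup

TASK

Swing the red latch on the wooden stand back over centre and leave it open, then lift the pill dish by its arched handle about 10 cm straight up and give it a quarter turn, either way as needed, so that its blue lip points at the white cup. Keep the dish level all the while so that the loose brown pill ball stays inside the blue ring in the middle, and leave everything else where it stands. Finish still holding the dish up there over its stand, level and motionless; do not put it down or let go.

Things in the scene. Friction and masses are not known exactly. Their poses are not given: they have to be found in the camera images.
- stand: Fixed wooden stand, yaw varies: round deck 124 mm across, top 18 mm above the table, with a 7 mm collar (62 mm inside) locating the dish's foot. Origin on the table under the deck's centre; +x to the latch post (roughly away from the robot), z up. A 50 mm wide tongue reaches x = 117 mm; its steel cheeks (31 mm over all in y) carry the latch and reach 64 mm above the table.
- latch (a joint): Red latch's hinge angle (rad) about the stand's y. 0 = shut: a 53 mm arm lies level, its pad 1.5 mm over the dish rim; a rod with a ball knob leans 30 deg from upright towards the dish. Grows as the knob swings up, over and out to stand +x; 1.9 = fully open, arm out of the dish's way, rod 11 deg above level. 90 g, no spring: under about 0.5 it falls shut, beyond 1.0 it falls open and stays.
- latch_knob (a point): Centre of the red ball knob, 20 mm across, on a rod 8 mm thick; 75 mm from the hinge axis. Shut: 58 mm from the stand's centre along its +x and 120 mm above the table.
- latch_hinge (a point): Point on the latch's hinge axis in its middle plane: stand x = 95 mm, y = 0, 55 mm above the table. Orientation as the stand's.
- dish: White dished plate 108 mm across, 28 mm high at the rim, 160 g, loose in the collar (lifts straight up). Origin: centre of its foot, 18 mm above the table in the stand; z up, +x to the blue lip, which at the start points roughly along stand -x. Inside flat to 10 mm radius (12 mm up), 13 deg slope to 34 mm, then 30 deg. Blue ring of 22 mm radius inside; the pill's centre stays within it.
- dish_grip (a point): Centre of the wooden grip block on the dish's arched handle, over the dish's centre of mass, 90 mm above its origin. Block 12 mm thick (dish x), 46 mm long (dish y), 20 mm tall; the 7 mm wire arch stands on the rim at dish y = +-50 mm. Grip it from above, closing along the dish's x.
- dish_lip (a point): Tip of the blue lip, 69 mm from the dish's centre.
- pill_center (a point): Centre of the loose brown wax-coated pill ball, 24 mm across, 11 g, resting in the middle of the dish.
- cup: White ceramic cup, mouth 76 mm across, 80 mm high; origin at the centre of its underside. It stands about 210 mm from the stand, on its left or right (stand +y or -y); the green box is on the other side.
- tablet_box: Green plastic tablet box 60 x 85 x 32 mm, origin under its centre, about 210 mm from the stand on the side away from the cup. Leave alone.
- repellent: White mosquito repellent unit 62 x 70 x 47 mm with a toggle switch, origin under its centre. Leave alone.
- dispenser: Round blue and white pill dispenser, 110 mm across, 34 mm high, with a raised clear flip cover (up to 65 mm), origin under its centre. Leave alone.

How it is judged:
On the way, in this order (a step that is already met when the one before it is completed fails the run):
1. the latch is swung back open while the dish still sits in its stand (value of joint latch above 1.3 rad and height (world z) of dish below 0.028 m), for 0.2 s.
2. the dish is lifted clear of the stand by the gripper, pill inside the ring (height (world z) of dish above 0.04 m and contact force between dish and the fingers above 1 N and contact force between dish and stand below 0.05 N and horizontal distance between pill_center and dish below 0.022 m and value of joint latch above 1.3 rad), for 0.1 s.
3. the dish is held up over the stand, level, lip pointing at the cup, pill inside the ring (contact force between dish and the fingers above 1 N and contact force between dish and stand below 0.05 N and height (world z) of dish between 0.078 and 0.188 m and horizontal distance between dish and stand below 0.06 m and x of cup in the frame of dish above 0.1 m and y of cup in the frame of dish between -0.045 and 0.045 m and angle between dish's own z axis and vertical below 0.12 rad and horizontal distance between pill_center and dish below 0.022 m), for 0.3 s.
At the end, for the whole second after the job is handed in: Gripper holds the dish clear of the stand, lifted 60-170 mm, within 60 mm of the stand's centre in plan, tilt under 0.12 rad, cup ahead of the lip and within 45 mm of its line, pill in the dish within 22 mm of its middle, all still, latch beyond 1.3 rad (all of step 3 and contact force between dish and pill above 0.03 N and linear speed of pill below 0.05 m/s and linear speed of dish below 0.03 m/s and angular speed of dish below 0.2 rad/s and value of joint latch above 1.3 rad); the arm keeps its last pose, push and grip.
It fails at once if the pill's centre leaves the blue ring (more than 24 mm from the dish's middle) (horizontal distance between pill_center and dish above 0.024 m).
It fails at once if the dish is lifted against a latch that is not open (height (world z) of dish above 0.026 m and value of joint latch below 1.2 rad).
It fails at once if the dish tips by more than 0.2 rad (angle between dish's own z axis and vertical above 0.2 rad).
It fails at once if the cup, tablet box, repellent unit or dispenser is pushed more than 20 mm or tipped (distance of any of cup, tablet_box, repellent, dispenser from where it was at the start of the episode above 0.02 m or angle between any of cup, tablet_box, repellent, dispenser's own z axis and vertical above 0.2 rad).
It also fails if it takes over 54 s, if anything falls off the work surface, if the arm or the gripper's body presses on something with over 40 N, if the wrist force passes 120 N, or if a joint passes its speed limit or range.

ROBOT

A 7-joint arm with a two-finger parallel gripper is mounted at the origin on the work surface. World frame = base frame: x ahead of the robot, y to its left, z up, the work surface at z = 0. Lengths are in m, angles in rad, forces in N, time in s.
With the tool pointing down it reaches from about 0.425 to 0.925 m from the base axis. Payload 6.8 kg.
Tool frame: the origin (TCP) lies where the fingers leave the gripper's body, on its centre line; the fingertips stand 73 mm ahead of it and the grasp point (between the pads) lies 54 mm ahead of it; z points along the fingers, y is the line along which they close (so a half turn about z gives the same grasp; the last joint's range is limited). The gripper opens to 85 mm and grips with 20 to 120 N. Pads are 22 mm wide; open, the fingers measure 114 mm over their backs; the gripper's body (76 mm by 85 mm) begins 54 mm behind the grasp point. The pads swing forward as they close: fully open they stand 13 mm farther back than shut.
Start: joints at [-1.433, 0.477, 0.022, 1.555, -0.011, 1.109, -0.083], TCP at [0.164, 0.655, 0.304] pointing down, gripper open.
Joint ranges: [-2.96, 2.96], [-0.34, 2.1], [-1.41, 1.46], [0.24, 2.44], [-1.37, 4.51], [0.17, 1.92], [-2.96, 2.96]. Speed limits (rad/s): [2.39, 2.39, 3.14, 3.14, 3.14, 3.14, 3.14].

INTERFACE

Orientations are given as a rotation vector (axis times angle).
In Python, from bench import r, telemetry, grab_frame, camera_info gives the robot as it stands (r), with the cameras as plain functions and the readings (telemetry).
- The arm moves only by the shell command python3 drive.py [OPENING] [FORCE], which reads ROWS from standard input. ROWS is a JSON list of rows, 1 to 5 of them, each an object with the fields xyz (a list: dx, dy, dz in m), r (a list: a rotation vector rx, ry, rz in rad); a field left out counts as zero; each row is the pose to reach, as a shift and turn from the pose commanded when the command began, along the tool's axes at that moment; what a row does not reach only later rows make up. A row lasts 1/10 s, in which the tool goes at most 0.05 m and 0.15 rad, less where a joint would pass 70% of its speed; a pose out of reach is approached as far as the arm can. OPENING is the finger opening in m, set as the command begins (- or left out keeps the last). The fingers move at their own pace and stop on an object; FORCE is the grip in N (left out, the last holds). Time passes only in rows, so rows that do not move let the fingers close. It prints the time, the measured TCP pose, the force, the opening and the grip force at its end. Input that does not fit is refused with a message, and nothing moves.
- telemetry.get_obs(): the state, without advancing time (a new reading comes with each control period).
- grab_frame(name): name is "scene" or "side" or "wrist"; returns (picture, depth): 384x512x3 uint8, blue, green, red; 384x512 float32, m along the optical axis (not along the pixel's ray), 0 where there is no reading.
- camera_info(name): a dict with "camera_matrix" (3x3 intrinsics, pixels), "R" (3x3) and "t" (3): a world point X has camera coordinates R X + t. Camera axes: x right, y down, z forward; pixel columns grow to the right and rows downward; lengths in m; the calibration is good to about 2 mm. A picture is of the moment at which its call begins: read the wrist's pose just before it. camera_info takes no time and is no camera call; for the wrist camera it gives the pose at the moment of the call.
- r.hand_in(): hands the job in; it is judged then, once.
The state is a dict: "clock": time; "joints": joint angles; "qvel": joint speeds; "tau": joint torques, N m; "tcp_pos": TCP position; "orientation": TCP orientation; "contact_force": force on the tool from outside, world axes, zero at the start; "moment": the same for the moment, N m; "grip_width": finger opening in m; "gripper_force": force on a finger pad.
Only numpy, scipy, OpenCV 4.12 (cv2) and the standard library are available. Lean on these libraries where they do the work, as an engineer would, in place of code of your own. Each camera call takes 0.05 s, during which the arm holds its last target. There are 200 camera calls.

## Working session

There is one attempt and no reset: what is moved stays moved. The work goes in short steps, Python scripts to look and compute and a shell command to move; the robot and the scene stay as the last step left them, time stands still between calls to the robot, and variables do not carry over. Pictures are saved under pics/ and viewed, at most 10 in all, crops included, and the job is handed in when it is done.

```bash
ls; mkdir -p pics; python3 - <<'E'
from bench import r, telemetry, grab_frame, camera_info
import cv2,numpy as np
o=telemetry.get_obs();print(o)
a,d=grab_frame("scene");b,e=grab_frame("side")
np.savez("f0.npz",a=a,d=d,b=b,e=e)
cv2.imwrite("pics/a.png",a);cv2.imwrite("pics/b.png",b)
for n in("scene","side"):print(camera_info(n))
E
```

```text
bench.py
drive.py
pics
{'clock': 0.0, 'joints': array([-1.43311546,  0.47782326,  0.02234296,  1.55647253, -0.01150325,
        1.10928603, -0.08308442]), 'qvel': array([ 1.62294900e-03,  7.24684367e-04, -3.96322650e-04,  9.41109932e-04,
        2.64494541e-03,  9.64017880e-05, -1.46973995e-03]), 'tau': array([-1.83826487e-03, -5.96409345e+01,  1.60682950e+00, -2.81213951e+01,
        1.24551091e-02,  8.75659345e-03, -3.69498377e-05]), 'tcp_pos': array([0.16413007, 0.65426074, 0.30290123]), 'orientation': array([-3.85038519e-01, -3.11781532e+00,  2.91960647e-03]), 'contact_force': array([ 0.66650238, -0.38338007,  0.16201866]), 'moment': array([-0.00945115,  0.00697449,  0.05798728]), 'gripper_force': 0.0, 'grip_width': 0.08547709966369492}
{'camera_matrix': array([[479.59368144,   0.        , 256.31315372],
       [  0.        , 479.59368144, 195.70250467],
       [  0.        ,   0.        ,   1.        ]]), 'R': array([[-0.83249597,  0.55402926,  0.00143037],
       [ 0.45092867,  0.67907034, -0.57924675],
       [-0.32189097, -0.48157559, -0.815151  ]]), 't': array([ 0.45271036, -0.18746807,  1.99089711])}
{'camera_matrix': array([[368.88684064,   0.        , 253.47434379],
       [  0.        , 368.88684064, 188.45605107],
       [  0.        ,   0.        ,   1.        ]]), 'R': array([[ 0.7237672 , -0.69002327,  0.00537829],
       [-0.36170788, -0.38601083, -0.84862421],
       [ 0.58764653,  0.612261  , -0.52896883]]), 't': array([-0.39904383,  0.2786596 ,  0.88578118])}
```

View pics/a.png

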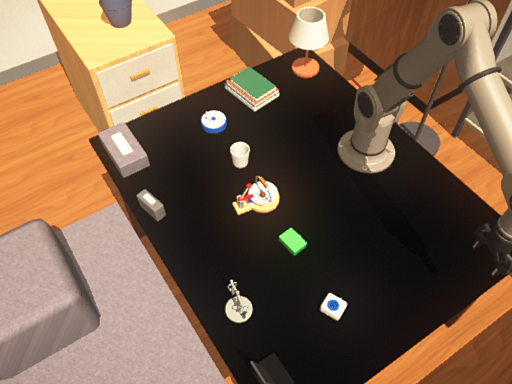

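View pics/b.png

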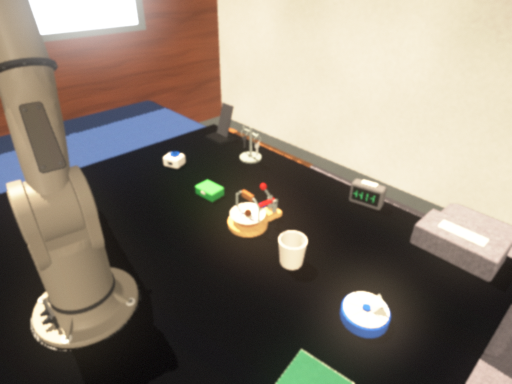

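The scene picture shows the stand and dish at about (262,195), the latch tongue towards (240,208), the cup at (240,155) and the green box at (293,242). The side picture shows the red knob at (263,186), the handle at about (245,195) and the cup at (292,248). Next I'll get rough positions from these.

```bash
cat > h.py <<'E'
import numpy as np,cv2
def P(ci,u,v,d):
    K,R,t=ci["camera_matrix"],np.array(ci["R"]),np.array(ci["t"])
    c=np.stack([(u-K[0,2])/K[0,0]*d,(v-K[1,2])/K[1,1]*d,d],-1)
    return (c-t)@R
def ray(ci,u,v):
    o=-np.array(ci["R"]).T@ci["t"]; d=P(ci,np.float64(u),np.float64(v),1.)-o
    return o,d/np.linalg.norm(d)
def plane(ci,u,v,z):
    o,d=ray(ci,u,v); return o+d*(z-o[2])/d[2]
def tri(c1,p1,c2,p2):
    o,d=ray(c1,*p1);q,e=ray(c2,*p2)
    s=np.linalg.lstsq(np.stack([d,-e],1),q-o,rcond=None)[0]
    a,b=o+s[0]*d,q+s[1]*e
    return (a+b)/2,np.linalg.norm(a-b)
def hsv(im,lo,hi): return cv2.inRange(cv2.cvtColor(im,cv2.COLOR_BGR2HSV),lo,hi)
def blobs(m,amin=20):
    n,l,s,c=cv2.connectedComponentsWithStats(m)
    return [(int(s[i,4]),c[i].round(1).tolist(),s[i,:4].tolist()) for i in range(1,n) if s[i,4]>=amin]
def red(im): return hsv(im,(0,170,90),(6,255,255))|hsv(im,(174,170,90),(180,255,255))
def pts(ci,m,d):
    v,u=np.nonzero((m>0)&(d>0)); return P(ci,u,v,d[v,u])
E
python3 - <<'E'
from bench import r, telemetry, grab_frame, camera_info
from h import *
f=np.load("f0.npz")
for n,im,d in(("scene",f["a"],f["d"]),("side",f["b"],f["e"])):
    ci=camera_info(n)
    v,u=np.mgrid[:384,:512]; X=P(ci,u,v,d)
    for nm,m in(("red",red(im)),("green",hsv(im,(50,150,60),(70,255,255))),("blue",hsv(im,(105,150,60),(125,255,255)))):
        n_,l,s,c=cv2.connectedComponentsWithStats(m)
        for i in range(1,n_):
            x=X[l==i]
            if s[i,4]>5 and abs(x.mean(0)[2])<.2 and .2<x[:,0].mean()<1.2: print(n,nm,s[i,4],c[i].round(1),x.mean(0).round(3),x.max(0).round(3))
    box=(slice(140,172),slice(228,252)) if n=="scene" else (slice(226,272),slice(272,312))
    x=X[box].reshape(-1,3); x=x[(x[:,2]>.03)&(x[:,2]<.1)]; print(n,"cup",len(x),x.min(0).round(3),x.max(0).round(3))
    box=(slice(175,218),slice(230,285)) if n=="scene" else (slice(180,240),slice(222,286))
    x=X[box].reshape(-1,3); x=x[(x[:,2]>.012)&(x[:,2]<.15)]; print(n,"stand",len(x),x.min(0).round(3),x.max(0).round(3))
print(camera_info("wrist"))
E
```

```text
scene red 24 [248.2 185. ] [ 0.542 -0.056  0.101] [ 0.56  -0.03   0.136]
scene red 35 [246.9 196.7] [ 0.558 -0.042  0.055] [ 0.58  -0.031  0.067]
scene red 9 [238.9 198.9] [ 0.591 -0.046  0.062] [ 0.596 -0.038  0.069]
scene green 62 [295.3 249.4] [0.533 0.23  0.036] [1.102 0.835 1.514]
scene blue 104 [215.  128.4] [ 0.463 -0.438  0.018] [ 0.502 -0.415  0.036]
scene blue 9 [249.3 200. ] [ 0.555 -0.03   0.046] [ 0.561 -0.022  0.051]
scene blue 87 [332.9 304.6] [0.562 0.469 0.063] [1.102 0.835 1.514]
scene cup 306 [ 0.427 -0.276  0.03 ] [ 0.503 -0.197  0.09 ]
scene stand 1029 [ 0.39  -0.087  0.012] [0.611 0.031 0.136]
side red 44 [262.7 185.6] [ 0.589 -0.003  0.09 ] [0.713 0.12  0.129]
side red 39 [264.8 202.4] [ 0.569 -0.033  0.049] [0.635 0.033 0.06 ]
side blue 27 [174.9 152.8] [0.571 0.483 0.036] [0.631 0.565 0.049]
side cup 731 [ 0.429 -0.276  0.03 ] [ 0.504 -0.2    0.082]
side stand 1530 [ 0.432 -0.213  0.012] [0.61  0.153 0.129]
{'camera_matrix': array([[274.25363108,   0.        , 257.40911148],
       [  0.        , 274.25363108, 191.73050624],
       [  0.        ,   0.        ,   1.        ]]), 'R': array([[ 0.2417613 ,  0.97033466, -0.00145617],
       [ 0.92165941, -0.22916388,  0.31309399],
       [ 0.30347225, -0.07703611, -0.94972103]]), 't': array([-0.67422198, -0.04189829,  0.37881685])}
```

```bash
echo '[{"xyz": [-0.2,-0.1,0],"r": [0,0,0.75]},{"xyz": [-0.2,-0.1,0],"r": [0,0,0.75]},{"xyz": [-0.2,-0.1,0],"r": [0,0,0.75]},{"xyz": [-0.2,-0.1,0],"r": [0,0,0.75]},{"xyz": [-0.2,-0.1,0],"r": [0,0,0.75]}]' | python3 drive.py
echo '[{"xyz": [-0.24,0.01,0],"r": [0,0,0.75]},{"xyz": [-0.24,0.01,0],"r": [0,0,0.75]},{"xyz": [-0.24,0.01,0],"r": [0,0,0.75]},{"xyz": [-0.24,0.01,0],"r": [0,0,0.75]},{"xyz": [-0.24,0.01,0],"r": [0,0,0.75]}]' | python3 drive.py
python3 - <<'E'
from bench import r, telemetry, grab_frame, camera_info
from scipy.spatial.transform import Rotation as R
o=telemetry.get_obs();print(R.from_rotvec(o["orientation"]).as_matrix().round(3),o["joints"].round(2))
E
```

```text
clock: 0.6
tcp_pos: [0.3384, 0.5047, 0.3038]
orientation: [1.517, 2.749, -0.002]
contact_force: [-0.4, -0.1, -0.0]
grip_width: 0.0852
gripper_force: 0.0
clock: 1.1
tcp_pos: [0.4741, 0.31, 0.3039]
orientation: [2.415, 2.008, -0.0]
contact_force: [-0.1, 0.5, -0.1]
grip_width: 0.0856
gripper_force: 0.0
[[ 0.182  0.983  0.   ]
 [ 0.983 -0.182 -0.001]
 [-0.001  0.    -1.   ]] [-1.06  0.32  0.47  1.84 -0.16  1.02 -0.71]
```

```bash
echo '[{"xyz": [-0.24,0.07,0],"r": [0,0,0.18]},{"xyz": [-0.24,0.07,0],"r": [0,0,0.18]},{"xyz": [-0.24,0.07,0],"r": [0,0,0.18]},{"xyz": [-0.24,0.07,0],"r": [0,0,0.18]},{"xyz": [-0.24,0.07,0],"r": [0,0,0.18]}]' | python3 drive.py
cat > snap.py <<'E'
import sys,pickle,cv2
from bench import r, telemetry, grab_frame, camera_info
n=sys.argv[1]; ci=camera_info("wrist"); a,d=grab_frame("wrist")
pickle.dump((ci,a,d),open(n+".pkl","wb")); cv2.imwrite(f"pics/{n}.png",a)
E
echo '[{},{},{}]' | python3 drive.py; python3 snap.py w1
echo '[{"xyz": [-0.12,0,0]},{"xyz": [-0.12,0,0]},{"xyz": [-0.12,0,0]},{"xyz": [-0.12,0,0]},{"xyz": [-0.12,0,0]}]' | python3 drive.py;echo '[{},{}]' | python3 drive.py; python3 snap.py w2
```

```text
clock: 1.6
tcp_pos: [0.4996, 0.0626, 0.3038]
orientation: [-2.578, -1.795, 0.0]
contact_force: [0.6, -0.3, -0.1]
grip_width: 0.0853
gripper_force: 0.0
clock: 1.9
tcp_pos: [0.4998, 0.0659, 0.3037]
orientation: [-2.577, -1.796, 0.0]
contact_force: [1.2, -0.1, 0.1]
grip_width: 0.0854
gripper_force: 0.0
clock: 2.45
tcp_pos: [0.4586, -0.0465, 0.3039]
orientation: [-2.577, -1.797, -0.001]
contact_force: [-0.4, 0.7, 0.0]
grip_width: 0.0857
gripper_force: 0.0
clock: 2.65
tcp_pos: [0.4588, -0.0463, 0.3038]
orientation: [2.576, 1.798, -0.0]
contact_force: [0.8, -0.2, 0.6]
grip_width: 0.0855
gripper_force: 0.0
```

```bash
python3 -c "
import cv2,numpy as np
a=cv2.imread('pics/w1.png');b=cv2.imread('pics/w2.png')
cv2.imwrite('pics/w12.png',np.vstack([a[:300],b[:300]]))"
```

```text
(no output)
```

View pics/w12.png

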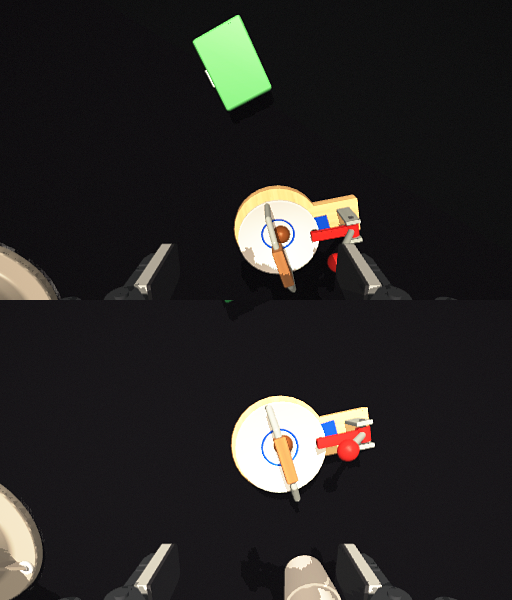

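The crops show the dish with its handle running from (268,205) to (293,290) in w1. The grip block is near (283,268), and the pill is inside the ring at (282,234). A blue patch sits on the latch side at (322,222), which doesn't match the text's "stand -x". The knob in w2 is at (348,450). I'll measure these and zoom in.

```bash
python3 - <<'E'
from h import *
import pickle
S={n:pickle.load(open(n+".pkl","rb")) for n in("w1","w2")}
for n,(ci,a,d) in S.items():
    for nm,m in(("blue",hsv(a,(100,120,60),(130,255,255))),("red",red(a)),("or",hsv(a,(7,120,60),(20,255,255))),("green",hsv(a,(45,80,60),(75,255,255)))):
        for b in blobs(m,12):
            x0,y0,w,h=b[2]; 
            mm=np.zeros_like(m);mm[y0:y0+h,x0:x0+w]=m[y0:y0+h,x0:x0+w]; p=pts(ci,mm,d)
            if len(p): print(n,nm,b,np.median(p,0).round(4),p[:,2].max().round(3))
a=S["w2"][1]; b=S["w1"][1]
cv2.imwrite("pics/z.png",np.vstack([cv2.resize(b[170:300,220:380],None,fx=2.3,fy=2.3,interpolation=3),cv2.resize(a[80:210,220:380],None,fx=2.3,fy=2.3,interpolation=3)]))
E
```

```text
w1 blue (142, [322.0, 221.9], [314, 215, 16, 14]) [ 0.5555 -0.0275  0.0452] 0.048
w1 blue (65, [287.3, 232.2], [272, 220, 23, 29]) [ 0.5097 -0.0365  0.032 ] 0.034
w1 blue (44, [264.2, 236.8], [261, 225, 11, 23]) [ 0.475  -0.028   0.0323] 0.034
w1 red (482, [333.7, 232.5], [311, 224, 49, 18]) [ 0.5638 -0.0402  0.0578] 0.064
w1 red (136, [332.5, 261.4], [328, 253, 10, 19]) [ 0.5465 -0.034   0.1238] 0.244
w1 or (483, [292.8, 198.2], [234, 185, 124, 60]) [ 0.5092 -0.0177  0.0129] 0.101
w1 or (40, [340.0, 219.9], [337, 213, 8, 13]) [ 0.5825 -0.0495  0.0168] 0.019
w1 or (664, [282.3, 256.8], [272, 226, 22, 62]) [ 0.4966 -0.0252  0.1158] 0.118
w1 green (4210, [232.1, 63.8], [192, 15, 80, 96]) [0.5148 0.1896 0.0307] 0.034
w2 blue (167, [328.9, 127.9], [321, 121, 16, 15]) [ 0.5552 -0.0272  0.0454] 0.048
w2 blue (64, [292.0, 141.0], [280, 129, 18, 31]) [ 0.5119 -0.029   0.032 ] 0.033
w2 blue (79, [267.3, 149.7], [261, 131, 20, 35]) [ 0.4777 -0.0269  0.0323] 0.034
w2 red (886, [345.3, 142.6], [316, 126, 56, 35]) [ 0.5535 -0.0397  0.0601] 0.13
w2 or (91, [236.9, 145.8], [231, 106, 21, 78]) [ 0.4371 -0.0128 -0.0011] 0.017
w2 or (64, [349.2, 127.6], [344, 123, 13, 10]) [ 0.5844 -0.04    0.0171] 0.055
w2 or (645, [285.7, 157.5], [273, 135, 25, 49]) [ 0.4945 -0.028   0.1165] 0.119
w2 or (97, [330.9, 150.4], [325, 145, 13, 11]) [ 0.5564 -0.0609  0.0168] 0.018
w2 green (12, [227.6, 0.4], [225, 0, 7, 2]) [0.4925 0.1442 0.005 ] 0.008
```

View pics/z.png

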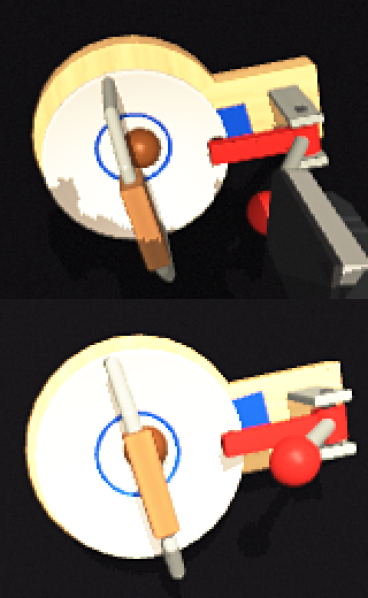

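```bash
python3 - <<'E'
from h import *
import pickle
from bench import r, telemetry, grab_frame, camera_info
from scipy.optimize import least_squares
S={n:pickle.load(open(n+".pkl","rb")) for n in("w1","w2")}
for n,(ci,a,d) in S.items():
    p=pts(ci,hsv(a,(7,120,60),(20,255,255)),d); p=p[(p[:,2]>.112)&(p[:,2]<.125)]
    c,(w,h),ang=cv2.minAreaRect((p[:,:2]*1000).astype(np.float32)); B=cv2.boxPoints((c,(w,h),ang))
    e=B[1]-B[0] if np.linalg.norm(B[1]-B[0])>np.linalg.norm(B[2]-B[1]) else B[2]-B[1]
    print(n,"block",np.round(c,1),w,h,"top",np.median(p[:,2]),"yaw",np.degrees(np.arctan2(e[1],e[0])))
    p=pts(ci,red(a),d);q=p[(p[:,2]>.1)&(p[:,2]<.14)]
    f=least_squares(lambda s:np.linalg.norm(q-s,axis=1)-.01,q.mean(0)-[0,0,.01],loss="soft_l1",f_scale=.001);print("knob",len(q),f.x.round(4))
    q=p[(p[:,2]<.075)];c,s,ang=cv2.minAreaRect((q[:,:2]*1000).astype(np.float32));print("arm",np.round(c,1),np.round(s,1),ang,np.median(q[:,2]))
    p=pts(ci,hsv(a,(100,120,60),(130,255,255)),d); q=p[p[:,2]<.038]
    f=least_squares(lambda s:np.hypot(*(q[:,:2]-s[:2]).T)-s[2],[.495,-.02,.022],loss="soft_l1",f_scale=.001);print("ring",f.x.round(4))
    q=p[p[:,2]>.04];q=q[(q[:,2]<.05)]
    print("lip",q.mean(0).round(4),cv2.boxPoints(cv2.minAreaRect((q[:,:2]*1000).astype(np.float32))).round(0).tolist())
    v,u=np.mgrid[:384,:512];X=P(ci,u,v,d).reshape(-1,3);g=a.reshape(-1,3)
    m=(np.hypot(X[:,0]-.495,X[:,1]+.025)<.07)&(X[:,2]>.041)&(X[:,2]<.05)&(g.min(1)>120); q=X[m]
    f=least_squares(lambda s:np.hypot(*(q[:,:2]-s[:2]).T)-s[2],[.495,-.02,.052],loss="soft_l1",f_scale=.001);print("rim",m.sum(),f.x.round(4),q[:,2].max())
ks=[P(camera_info("scene"),0.,0.,1.)]
c1,c2=camera_info("scene"),camera_info("side")
print("knob tri",tri(c1,(248.2,185),c2,(262.7,185.6)))
E
```

```text
w1 block [494.6 -30.2] 45.82309341430664 11.885120391845703 top 0.11656949472649222 yaw 88.18497
knob 132 [ 0.5514 -0.04    0.1189]
arm [560.6 -86. ] [104.2  60.1] 83.39741516113281 0.057749146453384456
ring [ 0.4942 -0.0313  0.0219]
lip [ 0.5555 -0.0278  0.0452] [[548.0, -19.0], [548.0, -38.0], [563.0, -37.0], [563.0, -19.0]]
rim 1281 [ 0.4947 -0.0301  0.0501] 0.04934600147559011
w2 block [516.1 -30.8] 45.608314514160156 55.665035247802734 top 0.11668330841294923 yaw -0.5748029
knob 354 [ 0.5511 -0.0399  0.1187]
arm [574.1 -61. ] [51.4 82.3] 82.84440612792969 0.05802415578038797
ring [ 0.494  -0.0311  0.022 ]
lip [ 0.5552 -0.0272  0.0453] [[547.0, -35.0], [562.0, -36.0], [562.0, -20.0], [548.0, -20.0]]
rim 1790 [ 0.4943 -0.0308  0.0498] 0.048010252817722573
knob tri (array([ 0.55063703, -0.04151715,  0.12287547]), np.float64(0.0016380777065043077))
```

The zoom shows the lip as a blue tab at rim height, about 69 mm from the dish centre and beside the latch arm. The measured dish centre is (0.494,-0.031), stand yaw about -9°, dish x at -2°, and the knob at (0.551,-0.040,0.119). The cup is at (0.466,-0.238), so the turn is about 96° clockwise. Next I'll position closed fingers between the handle and the knob.

```bash
echo '[{"xyz": [0.032,0.0545,0],"r": [0,0,-0.19]},{"xyz": [0.032,0.0545,0],"r": [0,0,-0.19]},{"xyz": [0.032,0.0545,0],"r": [0,0,-0.19]},{"xyz": [0.032,0.0545,0],"r": [0,0,-0.19]},{"xyz": [0.032,0.0545,0],"r": [0,0,-0.19]}]' | python3 drive.py 0 20
echo '[{"xyz": [0,0,0.02]},{"xyz": [0,0,0.03]},{"xyz": [0,0,0.03]},{"xyz": [0,0,0.03]},{"xyz": [0,0,0.03]}]' | python3 drive.py
python3 snap.py w3
```

```text
clock: 3.2
tcp_pos: [0.5195, -0.0371, 0.3037]
orientation: [-2.398, -2.029, 0.001]
contact_force: [-0.5, -0.2, 0.0]
grip_width: 0.0124
gripper_force: 0.0
clock: 3.7
tcp_pos: [0.5207, -0.037, 0.2746]
orientation: [2.397, 2.03, 0.001]
contact_force: [0.4, -1.1, 0.2]
grip_width: 0.0005
gripper_force: 0.0
```

View pics/w3.png

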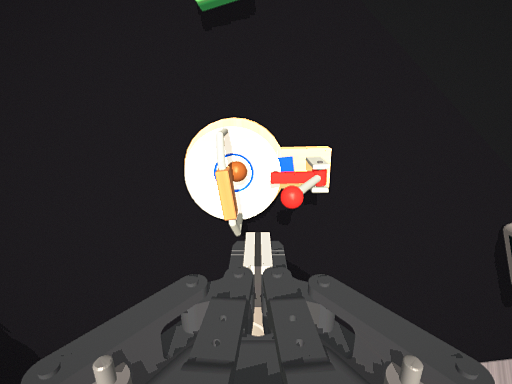

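The closed fingers appear at rows 233-290 around column 258, with the knob at (291,197) and the block at (227,193). I'll measure the finger width and tip from depth.

```bash
python3 - <<'E'
from h import *
import pickle
from scipy.spatial.transform import Rotation as R
ci,a,d=pickle.load(open("w3.pkl","rb"))
M=R.from_rotvec([2.397,2.03,.001]).as_matrix();t=np.array([.5207,-.037,.2746])
for v in(234,240,250,262,275,285):
    u=np.arange(200,320); X=(P(ci,u,np.full(120,v),d[v,200:320])-t)@M; k=(d[v,200:320]>0)&(X[:,2]<.12)&(X[:,2]>0)
    if k.any(): print(v,X[k].min(0).round(4),X[k].max(0).round(4))
E
```

```text
234 [ 0.0104 -0.0058  0.066 ] [0.0115 0.0069 0.0682]
240 [ 0.0105 -0.0061  0.0591] [0.0115 0.007  0.061 ]
250 [ 0.0061 -0.0127  0.0485] [0.0118 0.0138 0.0584]
262 [ 0.0065 -0.0127  0.0384] [0.0116 0.0137 0.0464]
275 [ 0.0048 -0.0233  0.0255] [0.0138 0.0257 0.0383]
285 [ 0.0005 -0.0221  0.0201] [0.0131 0.0243 0.0369]
```

```bash
echo '[{"xyz": [0,0,0.025]},{"xyz": [0,0,0.05]},{"xyz": [0,0,0.075]},{"xyz": [0,0,0.094]},{"xyz": [0,0,0.094]}]' | python3 drive.py
echo '[{"xyz": [0,0.01,0]},{"xyz": [0,0.02,0]},{"xyz": [0,0.03,-0.001]},{"xyz": [0,0.04,-0.002]},{"xyz": [0,0.045,-0.003]}]' | python3 drive.py
```

```text
clock: 4.25
tcp_pos: [0.5193, -0.0368, 0.1783]
orientation: [-2.395, -2.03, 0.005]
contact_force: [-1.1, 0.5, 0.2]
grip_width: -0.0003
gripper_force: 0.0
clock: 4.75
tcp_pos: [0.5666, -0.0445, 0.1835]
orientation: [2.396, 2.03, 0.002]
contact_force: [-0.4, -0.0, 0.2]
grip_width: -0.0002
gripper_force: 0.1
```

```bash
echo '[{"xyz": [0,0.01,-0.002]},{"xyz": [0,0.02,-0.004]},{"xyz": [0,0.03,-0.004]},{"xyz": [0,0.04,-0.004]},{"xyz": [0,0.05,-0.004]}]' | python3 drive.py
echo '[{},{},{}]' | python3 drive.py
python3 snap.py w4
```

```text
clock: 5.25
tcp_pos: [0.615, -0.0526, 0.1868]
orientation: [2.397, 2.031, 0.0]
contact_force: [-0.1, 0.5, -0.8]
grip_width: 0.0002
gripper_force: 0.0
clock: 5.55
tcp_pos: [0.6137, -0.0525, 0.1867]
orientation: [-2.397, -2.03, 0.001]
contact_force: [0.1, 0.0, 0.2]
grip_width: 0.0002
gripper_force: 0.0
```

View pics/w4.png

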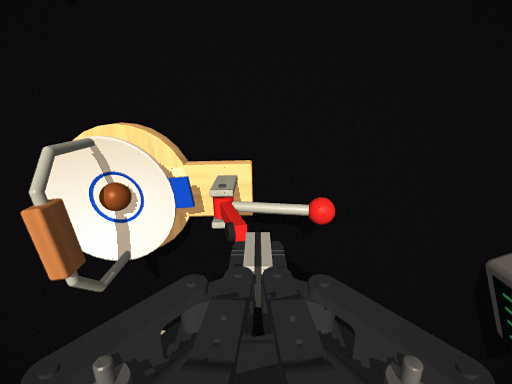

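The picture shows the latch fully open, with the knob at (321,210) out beyond the post. The dish hasn't moved, the pill is at (116,196) inside the ring, and the lip at (181,193) is clear. Next I'll re-measure the block and work out the shift.

```bash
cat > meas.py <<'E'
import sys,pickle
from h import *
from scipy.optimize import least_squares
from bench import r, telemetry, grab_frame, camera_info
from scipy.spatial.transform import Rotation as R
ci,a,d=pickle.load(open(sys.argv[1]+".pkl","rb"))
p=pts(ci,hsv(a,(7,120,60),(20,255,255)),d); p=p[(p[:,2]>.113)&(p[:,2]<.125)]
p=p[np.linalg.norm(p[:,:2]-np.median(p[:,:2],0),axis=1)<.03]
c,s,_=rc=cv2.minAreaRect((p[:,:2]*1000).astype(np.float32)); B=cv2.boxPoints(rc)
e=B[1]-B[0] if np.linalg.norm(B[1]-B[0])>np.linalg.norm(B[2]-B[1]) else B[2]-B[1]
y=np.degrees(np.arctan2(e[1],e[0]))%180-90
print("block",np.round(c,1),np.round(s,1),np.median(p[:,2]).round(4),"dish x yaw",y)
p=pts(ci,hsv(a,(100,120,60),(130,255,255)),d); q=p[p[:,2]>.04]
print("lip",q.mean(0).round(4), len(q)); q=p[(p[:,2]<.038)&(p[:,2]>.026)]
f=least_squares(lambda s:np.hypot(*(q[:,:2]-s[:2]).T)-s[2],[.495,-.02,.022],loss="soft_l1",f_scale=.001).x;print("ring",f.round(4))
o=telemetry.get_obs();M=R.from_rotvec(o["orientation"]).as_matrix()
g=np.array([c[0]/1000,c[1]/1000,.161])
print("shift tool",((g-o["tcp_pos"])@M).round(4),"rz",-np.radians(y-np.degrees(np.arctan2(M[1,1],M[0,1]))).round(3),o["joints"].round(2))
E
python3 meas.py w4
```

```text
block [494.7 -31. ] [45.9 14. ] 0.1164 dish x yaw -1.6537018
lip [ 0.5555 -0.032   0.0452] 563
ring [ 0.4941 -0.0314  0.022 ]
shift tool [ 0.0016 -0.1209  0.0259] rz -0.136 [-0.42  0.57  0.55  1.83 -0.38  0.85  0.16]
```

```bash
echo '[{"xyz": [0,0,-0.04]},{"xyz": [0,0,-0.08]},{"xyz": [0,-0.03,-0.1],"r": [0,0,-0.07]},{"xyz": [0,-0.07,-0.1],"r": [0,0,-0.136]},{"xyz": [0.0016,-0.11,-0.1],"r": [0,0,-0.136]}]' | python3 drive.py .085 20
echo '[{"xyz": [0,-0.0109,0]},{"xyz": [0,-0.0109,0]},{"xyz": [0,-0.0109,0]},{"xyz": [0,-0.0109,0]},{"xyz": [0,-0.0109,0]}]' | python3 drive.py
python3 snap.py w5;python3 meas.py w5
```

```text
clock: 6.1
tcp_pos: [0.5047, -0.033, 0.2875]
orientation: [2.251, 2.19, 0.002]
contact_force: [-1.0, 0.4, 1.1]
grip_width: 0.0725
gripper_force: 0.0
clock: 6.6
tcp_pos: [0.4961, -0.0327, 0.2869]
orientation: [2.253, 2.188, -0.0]
contact_force: [-0.0, 0.2, 0.3]
grip_width: 0.0851
gripper_force: 0.0
block [494.5 -30.5] [45.4 10.9] 0.1166 dish x yaw -2.1437378
lip [ 0.5549 -0.0322  0.0454] 260
ring [ 0.494  -0.0312  0.0219]
shift tool [ 0.0023 -0.0015  0.1257] rz 0.008 [-0.59  0.22  0.62  2.02 -0.16  0.94  0.08]
```

```bash
echo '[{"xyz": [0.002,-0.0015,0.03],"r": [0,0,0.008]},{"xyz": [0.002,-0.0015,0.06],"r": [0,0,0.008]},{"xyz": [0.002,-0.0015,0.09],"r": [0,0,0.008]},{"xyz": [0.002,-0.0015,0.11],"r": [0,0,0.008]},{"xyz": [0.002,-0.0015,0.1257],"r": [0,0,0.008]}]' | python3 drive.py
echo '[{},{},{}]' | python3 drive.py .04
echo '[{},{},{},{},{}]' | python3 drive.py 0 40
python3 - <<'E'
from bench import r, telemetry, grab_frame, camera_info
print(telemetry.get_obs()["tcp_pos"])
E
python3 snap.py w6
```

```text
clock: 7.15
tcp_pos: [0.4935, -0.0307, 0.1595]
orientation: [-2.262, -2.179, 0.003]
contact_force: [-0.3, 0.1, -0.2]
grip_width: 0.0851
gripper_force: 0.0
clock: 7.45
tcp_pos: [0.4944, -0.0306, 0.162]
orientation: [2.262, 2.179, 0.002]
contact_force: [0.0, -0.1, -0.1]
grip_width: 0.0435
gripper_force: 0.0
clock: 7.95
tcp_pos: [0.4939, -0.0304, 0.1619]
orientation: [2.262, 2.18, 0.002]
contact_force: [-1.3, 1.1, 6.6]
grip_width: 0.0116
gripper_force: 42.4
[ 0.49390258 -0.03035977  0.16185466]
```

View pics/w6.png

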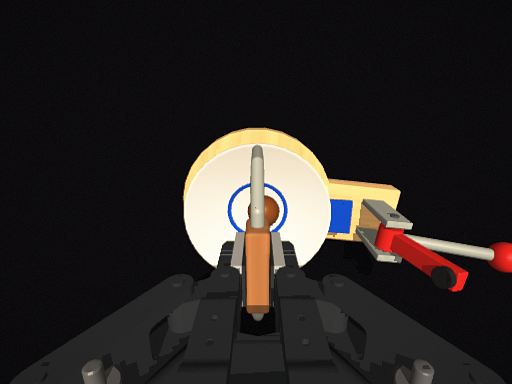

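The block is gripped, with the pill at (263,210) inside the ring and the latch open. Now I'll lift gently.

```bash
echo '[{"xyz": [0,0,-0.001]},{"xyz": [0,0,-0.003]},{"xyz": [0,0,-0.006]},{"xyz": [0,0,-0.01]},{"xyz": [0,0,-0.015]}]' | python3 drive.py
echo '[{"xyz": [0,0,-0.005]},{"xyz": [0,0,-0.01]},{"xyz": [0,0,-0.015]},{"xyz": [0,0,-0.02]},{"xyz": [0,0,-0.025]}]' | python3 drive.py
python3 snap.py w7
echo '[{"xyz": [0,0,-0.006]},{"xyz": [0,0,-0.012]},{"xyz": [0,0,-0.018]},{"xyz": [0,0,-0.024]},{"xyz": [0,0,-0.03]}]' | python3 drive.py
echo '[{"xyz": [0,0,-0.006]},{"xyz": [0,0,-0.012]},{"xyz": [0,0,-0.018]},{"xyz": [0,0,-0.024]},{"xyz": [0,0,-0.028]}]' | python3 drive.py
echo '[{"xyz": [0,0,-0.001]},{"xyz": [0,0,-0.002]},{"xyz": [0,0,-0.002]}]' | python3 drive.py
python3 snap.py w8; python3 -c "
import cv2,numpy as np
cv2.imwrite('pics/w78.png',np.hstack([cv2.imread('pics/w7.png')[80:340,130:390],cv2.imread('pics/w8.png')[80:340,130:390]]))"
```

```text
clock: 8.5
tcp_pos: [0.4934, -0.0305, 0.1764]
orientation: [-2.262, -2.18, 0.001]
contact_force: [-0.1, -0.1, -2.6]
grip_width: 0.0114
gripper_force: 41.2
clock: 9.0
tcp_pos: [0.4936, -0.0305, 0.2017]
orientation: [2.262, 2.18, 0.0]
contact_force: [0.1, -0.1, -2.0]
grip_width: 0.0115
gripper_force: 41.2
clock: 9.55
tcp_pos: [0.4936, -0.0305, 0.2318]
orientation: [2.262, 2.18, 0.0]
contact_force: [0.5, 0.6, -2.2]
grip_width: 0.0117
gripper_force: 41.2
clock: 10.05
tcp_pos: [0.4937, -0.0305, 0.2598]
orientation: [2.262, 2.18, 0.001]
contact_force: [-0.1, -0.4, -2.0]
grip_width: 0.0113
gripper_force: 41.2
clock: 10.35
tcp_pos: [0.4935, -0.0305, 0.2611]
orientation: [-2.262, -2.18, 0.0]
contact_force: [-0.5, -0.2, -0.6]
grip_width: 0.0111
gripper_force: 41.3
```

View pics/w78.png

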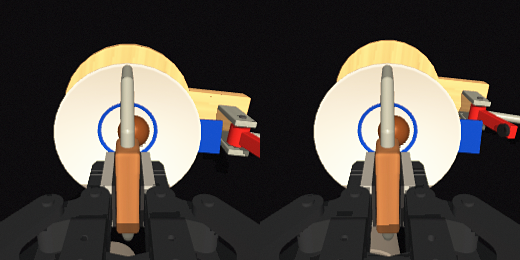

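Both crops show the dish level and clear of the stand, with the pill inside the ring at about (132,130) left and (392,130) right. Now I'll turn it clockwise.

```bash
echo '[{"r": [0,0,0.02]},{"r": [0,0,0.05]},{"r": [0,0,0.1]},{"r": [0,0,0.16]},{"r": [0,0,0.22]}]' | python3 drive.py
echo '[{"r": [0,0,0.06]},{"r": [0,0,0.12]},{"r": [0,0,0.18]},{"r": [0,0,0.24]},{"r": [0,0,0.3]}]' | python3 drive.py
echo '[{"r": [0,0,0.06]},{"r": [0,0,0.12]},{"r": [0,0,0.18]},{"r": [0,0,0.24]},{"r": [0,0,0.3]}]' | python3 drive.py
python3 snap.py w9; python3 - <<'E'
from bench import r, telemetry, grab_frame, camera_info
print(telemetry.get_obs()["joints"].round(2))
E
echo '[{"r": [0,0,0.06]},{"r": [0,0,0.12]},{"r": [0,0,0.18]},{"r": [0,0,0.24]},{"r": [0,0,0.3]}]' | python3 drive.py
echo '[{"r": [0,0,0.06]},{"r": [0,0,0.12]},{"r": [0,0,0.18]},{"r": [0,0,0.24]},{"r": [0,0,0.3]}]' | python3 drive.py
```

```text
clock: 10.9
tcp_pos: [0.4936, -0.0305, 0.2611]
orientation: [-2.492, -1.913, 0.0]
contact_force: [-0.1, 0.4, -2.0]
grip_width: 0.0112
gripper_force: 41.3
clock: 11.4
tcp_pos: [0.4936, -0.0305, 0.2611]
orientation: [-2.75, -1.52, 0.0]
contact_force: [0.5, -0.1, -1.4]
grip_width: 0.0114
gripper_force: 41.3
clock: 11.9
tcp_pos: [0.4936, -0.0304, 0.2611]
orientation: [-2.946, -1.092, 0.0]
contact_force: [-0.3, -0.1, -2.1]
grip_width: 0.0114
gripper_force: 41.3
[-0.73  0.29  0.8   2.06 -0.27  0.89 -0.64]
clock: 12.45
tcp_pos: [0.4936, -0.0305, 0.2611]
orientation: [-3.075, -0.642, 0.0]
contact_force: [0.4, -0.3, -1.4]
grip_width: 0.0113
gripper_force: 41.3
clock: 12.95
tcp_pos: [0.4936, -0.0304, 0.2612]
orientation: [-3.137, -0.175, 0.0]
contact_force: [0.6, -0.1, -1.4]
grip_width: 0.0116
gripper_force: 41.3
```

Turned 1.42 rad so far, with about 0.26 left.

```bash
echo '[{"r": [0,0,0.06]},{"r": [0,0,0.12]},{"r": [0,0,0.18]},{"r": [0,0,0.22]},{"r": [0,0,0.25]}]' | python3 drive.py
echo '[{"r": [0,0,0.006]},{"r": [0,0,0.006]},{"r": [0,0,0.006]},{"r": [0,0,0.006]},{"r": [0,0,0.006]}]' | python3 drive.py
echo '[{},{},{},{},{}]' | python3 drive.py
python3 snap.py w10; python3 - <<'E'
from bench import r, telemetry, grab_frame, camera_info
from h import *
import pickle
ci,a,d=pickle.load(open("w10.pkl","rb"))
p=pts(ci,hsv(a,(100,120,60),(130,255,255)),d);q=p[(p[:,2]>.14)&(p[:,2]<.15)]; print("lip",q.mean(0).round(4),len(q),"blue z",np.percentile(p[:,2],[5,50,95]).round(3))
b,e=grab_frame("side");c2=camera_info("side");a2,d2=grab_frame("scene");c1=camera_info("scene")
for ci2,dd,bb in((c2,e,b),(c1,d2,a2)):
    v,u=np.mgrid[:384,:512];X=P(ci2,u,v,dd).reshape(-1,3);g=bb.reshape(-1,3)
    k=(X[:,2]>.06)&(X[:,2]<.09)&(np.hypot(X[:,0]-.466,X[:,1]+.238)<.06)&(g.min(1)>80);print("cup",k.sum(),X[k].min(0).round(3),X[k].max(0).round(3))
    print("red",pts(ci2,red(bb),dd)[:, :].shape)
cv2.imwrite("pics/fin.png",np.hstack([cv2.resize(b[140:290,200:330],None,fx=2.56,fy=2.56),a]))
print((b.shape,a.shape))
E
```

```text
clock: 13.45
tcp_pos: [0.4936, -0.0304, 0.2611]
orientation: [3.134, -0.216, -0.0]
contact_force: [-0.0, -0.2, -1.6]
grip_width: 0.0114
gripper_force: 41.3
clock: 13.95
tcp_pos: [0.4936, -0.0305, 0.2612]
orientation: [-3.134, 0.223, -0.0]
contact_force: [-0.8, 0.1, -1.9]
grip_width: 0.0115
gripper_force: 41.2
clock: 14.45
tcp_pos: [0.4936, -0.0305, 0.2612]
orientation: [-3.134, 0.223, -0.0]
contact_force: [0.3, -0.0, -1.5]
grip_width: 0.0113
gripper_force: 41.2
lip [ 0.4861 -0.0911  0.1443] 700 blue z [0.131 0.143 0.146]
cup 374 [ 0.428 -0.276  0.06 ] [ 0.505 -0.2    0.082]
red (94, 3)
cup 151 [ 0.429 -0.276  0.06 ] [ 0.504 -0.198  0.087]
red (64, 3)
((384, 512, 3), (384, 512, 3))
```

View pics/fin.png

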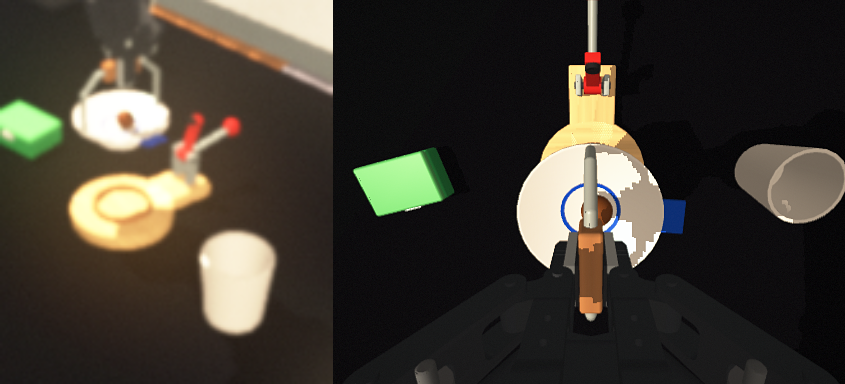

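The pictures show the dish held level over the stand with the pill inside the ring, at (597,210) in the wrist view. The lip at (674,216) points at the cup, on a bearing of -97° against -98° for the cup, and the latch is open. Handing in.

```bash
python3 -c "
from bench import r, telemetry, grab_frame, camera_info
print(r.hand_in())"
```

```text
the job is handed in; nothing more can be done
None
```

The job is handed in, with no verdict returned: in the last images the latch was open and the dish was held level and still, about 10 cm up over its stand, lip pointing at the cup (within about 1°) and pill inside the ring.

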